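Index a hub with its gauge pin to the third stop

TASK

Take the gauge pin with the plain round handle from the pin stand, push it down into the one open bore of the six-lug hub on the indexing table until its collar sits flat on the lug, and let go of it. Then take hold of the bar knob on top and turn the hub by it, clockwise as seen from above, three clicks from where it stands and not past that stop, so that the pin faces the inspection camera. Finish still gripping the knob firmly, with the hub at rest seated in the third stop, the other two pins, the ring gauge and the loose cap screw left where they are.

Things in the scene. Friction and masses are not known exactly. Their poses are not given: they have to be found in the camera images.
- pin_grip (a point): The gauge pin to use: dark steel handle, a plain upright cylinder 14 mm across and 38 mm tall, on a collar 20 mm across and 4 mm thick, on a steel shank 8 mm across and 30 mm long, its last 6 mm tapering to 4 mm. 70 g. Stands in any one of the stand's three holes. This point: on the axis, 25 mm above the collar's underside, where to grip (handle from 21 mm below to 17 mm above it); z up along the pin.
- pin_seat (a point): Point on the same pin's axis at the underside of its collar, 25 mm below pin_grip and 30 mm above the tip of the shank; z points up along the pin.
- stand: Grey plastic pin stand, a block 150 x 50 x 40 mm fixed to the bench, with three vertical holes 10 mm wide and 34 mm deep in a row along its x axis, 50 mm apart; the pins stand in them with their collars on its top face. Origin at the centre of its underside.
- ball_pin: Another gauge pin in the stand, with the same shank and collar but a 22 mm ball for a head; leave it. Origin at the underside of its collar, z up.
- tee_pin: Another gauge pin in the stand, with the same shank and collar but a T-shaped cross handle 40 mm long; leave it. Origin at the underside of its collar, z up.
- fixture: Indexing fixture fixed to the bench: 14 mm thick tooling plate (x -110 to 110, y -120 to 320 mm), indexing table at its origin and at the +y end a low inspection camera looking along -y at the table (lens front 170 mm from the axis, top 141 mm high). Origin on the turning axis at bench height, z up. The spring plunger that clicks stands at the +x, -y side, 58 mm high.
- bore (a point): Centre of the mouth of the open bore, in the top of the one lug without a screw, 84 mm above the bench, 78 mm from the turning axis; z up. Goes right through the 24 mm thick lug (36 mm across), 10 mm wide, about 13 mm in the top 3.5 mm. Turns with the hub; starts 60 degrees anticlockwise of the camera's direction. The other five lugs hold dark screws, heads 16 mm across, 10 mm high.
- knob_grip (a point): Centre of the bar knob, on the turning axis 153 mm above the bench. Black plastic bar, level, 52 mm long (its x axis), 16 mm wide (its y axis, the way to grip it), 32 mm tall, on a steel neck 16 mm across; clear for 29 mm below its centre. The seated pin's top (126 mm above the bench) is lower than its underside. z up. Turns with the hub.
- knob: The same bar knob as a body; origin on the turning axis at bench height, x along the bar, z up.
- hub: Six-lug aluminium hub, 192 mm across the lugs, that turns with the knob; its neck is 92 mm across at the foot, 68 mm at the top, and ends 112 mm above the bench. Origin on the turning axis at bench height.
- index (a joint): Angle of hub and knob (rad), growing clockwise as seen from above. Starts at 0, seated in a stop, whichever way the fixture faces. A spring plunger drops between dowels every 20 degrees (0.349 rad): the third stop is at 1.047. Leaving a stop takes about 0.25 N m, falling to nothing about half-way (10 degrees); from there the spring pulls it on, ever harder, into the next stop.
- ring_gauge: Steel ring gauge, 60 mm across, 18 mm high, on the bench; leave it.
- cap_screw: The sixth cap screw, standing on its head on the fixture's plate between table and camera at its +x edge, 36 mm tall; leave it.

How it is judged:
On the way, in this order (a step that is already met when the one before it is completed fails the run):
1. the plain-handled pin is fully home in the open bore and let go, the hub still at its first stop (z of pin_seat in the frame of bore between -0.003 and 0.002 m and horizontal distance between pin_seat and bore below 0.003 m and angle between pin_seat's own z axis and vertical below 0.07 rad and contact force between the fingers and plain_pin below 0.1 N and value of joint index between -0.17 and 0.17 rad), for 0.2 s.
2. the hub is at the third stop with the knob in the grip (value of joint index between 0.977 and 1.117 rad and contact force between the fingers and knob above 10 N and distance between the grasp point and knob_grip below 0.03 m), for 0.3 s.
At the end, for the whole second after the job is handed in: The gripper grips the knob (over 10 N, within 30 mm of the middle of the bar), the hub is at rest within 4 degrees of the third stop, 60 degrees clockwise of its start, and the plain-handled pin stands upright in the open bore, collar within 2 mm of the lug, not touched by the fingers (all of step 2 and z of pin_seat in the frame of bore between -0.003 and 0.002 m and horizontal distance between pin_seat and bore below 0.003 m and angle between pin_seat's own z axis and vertical below 0.07 rad and contact force between the fingers and plain_pin below 0.1 N and velocity of joint index between -0.1 and 0.1 rad/s); the arm keeps its last pose, push and grip.
It fails at once if the hub was turned past the third stop, towards the fourth (value of joint index above 1.222 rad).
It fails at once if the hub was turned anticlockwise out of its starting stop (value of joint index below -0.19 rad).
It fails at once if the hub was turned by pushing on the pin or the hub instead of by the knob (value of joint index above 0.19 rad and (contact force between any of the arm, the fingers and hub above 3 N or contact force between any of the arm, the fingers and plain_pin above 1 N)).
It fails at once if one of the other pins, the ring gauge or the loose cap screw was disturbed (moved over 30 mm) (distance of any of ball_pin, tee_pin, ring_gauge, cap_screw from where it was at the start of the episode above 0.03 m).
It also fails if it takes over 64 s, if anything falls off the work surface, if the arm or the gripper's body presses on something with over 40 N, if the wrist force passes 120 N, or if a joint passes its speed limit or range.

ROBOT

A 6-joint arm with a two-finger parallel gripper is mounted at the origin on the work surface. World frame = base frame: x ahead of the robot, y to its left, z up, the work surface at z = 0. Lengths are in m, angles in rad, forces in N, time in s.
With the tool pointing down it reaches from about 0.25 to 0.775 m from the base axis. Payload 4 kg.
Tool frame: the origin (TCP) lies between the finger pads; the fingertips stand 11 mm ahead of it and the grasp point (between the pads) lies 8 mm behind it; z points along the fingers, y is the direction in which the jaws open and shut (so a half turn about z gives the same grasp; the last joint's range is limited). The gripper opens to 94 mm and grips with 3 to 60 N. Pads are 16 mm wide; open, the fingers measure 119 mm over their backs; the gripper's body (75 mm by 177 mm) begins 78 mm behind the grasp point.
Start: joints at [1.158, 0.087, 1.371, -0, 1.684, -0.103], TCP at [0.168, 0.524, 0.217] pointing down, gripper open.
Joint ranges: [-3.1, 3.1], [-0.76, 2.03], [0.27, 2.55], [-1.08, 4.22], [0.17, 2.65], [-2.57, 2.57]. Speed limits (rad/s): [2.79, 2.79, 3.14, 3.14, 3.14, 3.14].

INTERFACE

Orientations are given as [roll, pitch, yaw] about the fixed x, y, z axes, in that order (R = Rz(yaw) Ry(pitch) Rx(roll)).
In Python, from bench import get_obs, cams, ticket gives the robot as it stands. The module is installed in compiled form; this text tells all that it offers.
- The arm moves only by the shell command python3 -m crank 'ROWS'. ROWS is JSON, a list of rows, each an object of numbers: "tx", "ty", "tz": the shift along the tool's x, y, z in cm; "twist": the turn about the tool's z in degrees; "grip": the opening, from 0 (shut) to 1 (fully open). In form: [{"tx": .., "ty": .., "tz": .., "twist": .., "grip": ..}, ...]. A call has 1 to 12 rows; each row shifts and turns the commanded pose from where the row before left it, along the tool's axes as they then stand; what a row does not reach is not made up. A row lasts 1/8 s, in which the tool goes at most 62.5 mm and 10.7 degrees, less where a joint would pass 70% of its speed; a pose out of reach is approached as far as the arm can. A call is refused whole if a number of a shift passes 6.25 or a number of a turn 10.7, either way. A call with a gripper value outside its range is refused whole. The fingers move at their own pace and stop on an object; the grip force is fixed at half the most. Time passes only in rows, so rows that do not move let the fingers close. It gives the time, the measured TCP pose, the force and the opening at its end, in the units of the state.
- get_obs(): the state, without advancing time (a new reading comes with each control period).
- cams.snapshot(name): name is "side" or "top" or "wrist"; returns a dict with "frame" (480x640x3 uint8, red, green, blue), "intrinsics" (3x3 intrinsics, pixels), "R" (3x3) and "t" (3): a world point X has camera coordinates R X + t; the wrist camera has in their place "hand_eye" (4x4, takes a point from camera to tool coordinates, whose origin is the TCP and whose axes are the flange's). Camera axes: x right, y down, z forward; pixel columns grow to the right and rows downward; lengths in m; the calibration is good to about 2 mm. A picture is of the moment at which its call begins: read the wrist's pose just before it. There is no depth.
- ticket.close_job(): hands the job in, once; it reports no verdict.
Trained networks look in a picture, given as the dict that the camera call returned (one of the last four; its "shot" number tells which), for a name from the list of things; names that differ only in an ending like _2 or _b are one class to them, and where a whole thing is asked for, a point or a joint stands for the part that bears it (a point fixed in the world has none). Each returns a list of dicts, best first, with "conf" (0 to 1); they miss things now and then, are a little off and sometimes report something else, mostly with a low value. They report only what shows in the picture. A call takes as long as a camera call.
- cams.outline_of(picture, query): "region" (480x640 bool, what is visible of it) and "centre" ([column, row] in pixels, amid what is visible of it).
The state is a dict: "time": time; "joint_positions": joint angles; "qvel": joint speeds; "joint_torque": joint torques, N m; "tool_pos": TCP position; "ee_rot": TCP orientation; "wrist_force": force on the tool from outside, world axes, zero at the start; "wrist_torque": the same for the moment, N m; "width": finger opening in m.
Only numpy, scipy, OpenCV 4.12 (cv2) and the standard library are available. Lean on these libraries where they do the work, as an engineer would, in place of code of your own. Each camera call takes 0.05 s, during which the arm holds its last target.

## Working session

There is one attempt and no reset: what is moved stays moved. The work goes in short steps, Python scripts to look and compute and a shell command to move; the robot and the scene stay as the last step left them, time stands still between calls to the robot, and variables do not carry over. Pictures are saved under pics/ and viewed, and the job is handed in when it is done.

```bash
mkdir -p pics; ls; python3 - <<'E'
from bench import get_obs,cams
import cv2,numpy as np
o=get_obs();print({k:np.round(v,3).tolist() for k,v in o.items()})
for n in ["side","top","wrist"]:
    p=cams.snapshot(n); cv2.imwrite(f"pics/a_{n}.png",p["frame"][:,:,::-1])
    print(n,{k:np.round(v,3).tolist() for k,v in p.items() if k!="frame"})
E
```

```text
pics
{'time': 0.0, 'joint_positions': [1.158, 0.088, 1.372, -0.0, 1.684, -0.103], 'qvel': [0.001, -0.0, -0.001, -0.001, 0.002, -0.001], 'joint_torque': [0.001, -34.017, -30.243, 0.072, 0.033, -0.0], 'tool_pos': [0.167, 0.523, 0.215], 'ee_rot': [-3.139, -0.0, 2.832], 'wrist_force': [-0.266, 0.608, 0.245], 'wrist_torque': [0.003, 0.023, 0.017], 'width': 0.094}
side {'intrinsics': [[464.08, 0.0, 314.226], [0.0, 464.08, 239.763], [0.0, 0.0, 1.0]], 'R': [[0.901, -0.433, -0.022], [-0.278, -0.538, -0.796], [0.333, 0.723, -0.605]], 't': [-0.501, 0.23, 0.703], 'shot': 1}
top {'intrinsics': [[460.833, 0.0, 325.124], [0.0, 460.833, 242.677], [0.0, 0.0, 1.0]], 'R': [[0.027, -1.0, -0.0], [-0.991, -0.027, -0.128], [0.128, 0.004, -0.992]], 't': [-0.01, 0.573, 0.837], 'shot': 2}
wrist {'intrinsics': [[407.359, 0.0, 315.153], [0.0, 407.359, 242.006], [0.0, 0.0, 1.0]], 'hand_eye': [[0.001, -0.972, -0.233, 0.067], [1.0, 0.002, -0.001, -0.0], [0.002, -0.233, 0.972, -0.167], [0.0, 0.0, 0.0, 1.0]], 'shot': 3}
```

View pics/a_side.png

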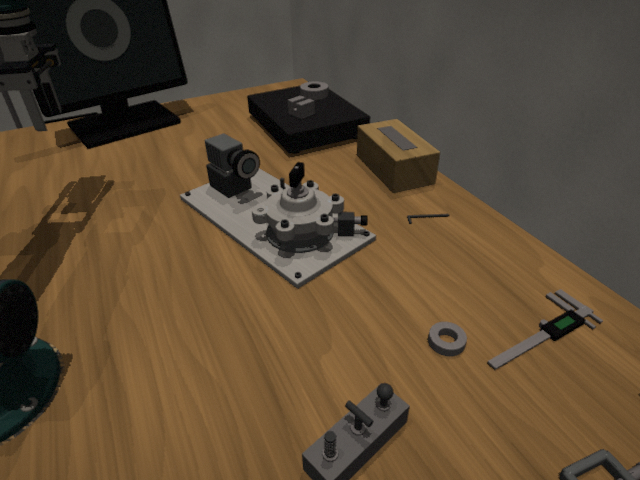

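View pics/a_top.png

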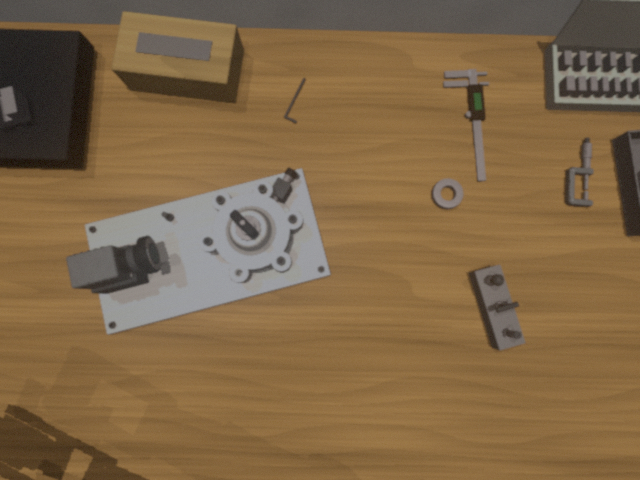

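View pics/a_wrist.png

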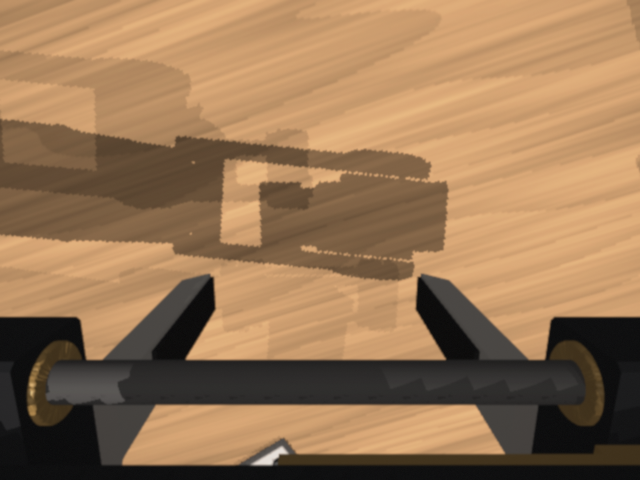

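```bash
cat > h.py <<'E'
import numpy as np,cv2
from scipy.spatial.transform import Rotation as Ro
from bench import get_obs,cams
def save(p,n,box=None,s=1):
    f=p["frame"][:,:,::-1]
    if box: f=f[box[1]:box[3],box[0]:box[2]]
    cv2.imwrite("pics/"+n,cv2.resize(f,None,fx=s,fy=s,interpolation=cv2.INTER_CUBIC))
def snap(n):
    o=get_obs(); p=cams.snapshot(n)
    if n=="wrist":
        T=np.eye(4);T[:3,:3]=Ro.from_euler('xyz',o["ee_rot"]).as_matrix();T[:3,3]=o["tool_pos"]
        W=T@p["hand_eye"]; p["Rw"]=W[:3,:3].T; p["tw"]=-W[:3,:3].T@W[:3,3]
    else: p["Rw"]=np.array(p["R"]);p["tw"]=np.array(p["t"])
    p["obs"]=o
    return p
def onz(p,uv,z):
    C=-p["Rw"].T@p["tw"]; d=p["Rw"].T@np.linalg.inv(p["intrinsics"])@np.array([uv[0],uv[1],1.])
    return C+d*(z-C[2])/d[2]
def proj(p,X):
    c=(p["Rw"]@np.atleast_2d(X).T).T+p["tw"]; q=(np.array(p["intrinsics"])@c.T).T
    return q[:,:2]/q[:,2:]
E
python3 - <<'E'
from h import *
for n in ["top","side"]:
    p=snap(n)
    print(n,"cam",-p["Rw"].T@p["tw"])
    for q,z in [("pin_grip",.065),("ball_pin",.05),("tee_pin",.06),("stand",.03),("knob",.15),("bore",.084),("hub",.08),("ring_gauge",.01),("cap_screw",.03),("fixture",.014)]:
        for r in cams.outline_of(p,q)[:2]:
            m=r["region"];ys,xs=np.where(m)
            print(q,round(r["conf"],2),np.round(r["centre"],1),m.sum(),(xs.min(),xs.max(),ys.min(),ys.max()) if len(xs) else "",np.round(onz(p,r["centre"],z),3))
    if n=="top":
        save(p,"b_fix.png",(70,150,340,340),2.9); save(p,"b_st.png",(420,160,580,360),3)
E
```

```text
top cam [0.46154625 0.00248679 0.9029417 ]
pin_grip 0.62 [510.1 333.5] 161 (np.int64(504), np.int64(521), np.int64(328), np.int64(338)) [ 0.415 -0.33   0.065]
ball_pin 0.53 [494.4 281.4] 182 (np.int64(486), np.int64(503), np.int64(274), np.int64(285)) [ 0.508 -0.309  0.05 ]
tee_pin 0.75 [502.1 303.5] 183 (np.int64(495), np.int64(518), np.int64(301), np.int64(311)) [ 0.468 -0.318  0.06 ]
tee_pin 0.6 [244.4 221.5] 387 (np.int64(231), np.int64(258), np.int64(210), np.int64(237)) [0.606 0.156 0.06 ]
stand 0.88 [494.6 308.8] 2351 (np.int64(469), np.int64(524), np.int64(265), np.int64(349)) [ 0.458 -0.315  0.03 ]
knob 0.75 [242.1 223.6] 360 (np.int64(230), np.int64(258), np.int64(210), np.int64(237)) [0.587 0.144 0.15 ]
bore 0.6 [258.1 233.2] 5817 (np.int64(200), np.int64(303), np.int64(180), np.int64(282)) [0.581 0.126 0.084]
hub 0.86 [253.8 238.4] 5844 (np.int64(200), np.int64(303), np.int64(180), np.int64(282)) [0.572 0.134 0.08 ]
ring_gauge 0.64 [454.7 191.1] 643 (np.int64(432), np.int64(463), np.int64(178), np.int64(208)) [ 0.686 -0.248  0.01 ]
fixture 0.92 [205.2 249.2] 26310 (np.int
[... 1004 characters left out ...]
0.577 0.113 0.084]
hub 0.56 [297.1 207.8] 3402 (np.int64(253), np.int64(343), np.int64(181), np.int64(240)) [0.582 0.13  0.08 ]
ring_gauge 0.74 [297. 208.] 3339 (np.int64(252), np.int64(342), np.int64(181), np.int64(240)) [0.622 0.229 0.01 ]
ring_gauge 0.63 [358.1 420.1] 439 (np.int64(346), np.int64(372), np.int64(401), np.int64(434)) [ 0.48  -0.298  0.01 ]
cap_screw 0.62 [283.5 184.5] 20 (np.int64(281), np.int64(283), np.int64(179), np.int64(186)) [0.623 0.31  0.03 ]
cap_screw 0.25 [299.5 213.2] 4026 (np.int64(252), np.int64(343), np.int64(162), np.int64(240)) [0.607 0.179 0.03 ]
fixture 0.8 [279.  213.8] 14550 (np.int64(180), np.int64(375), np.int64(133), np.int64(287)) [0.574 0.22  0.014]
```

View pics/b_fix.png

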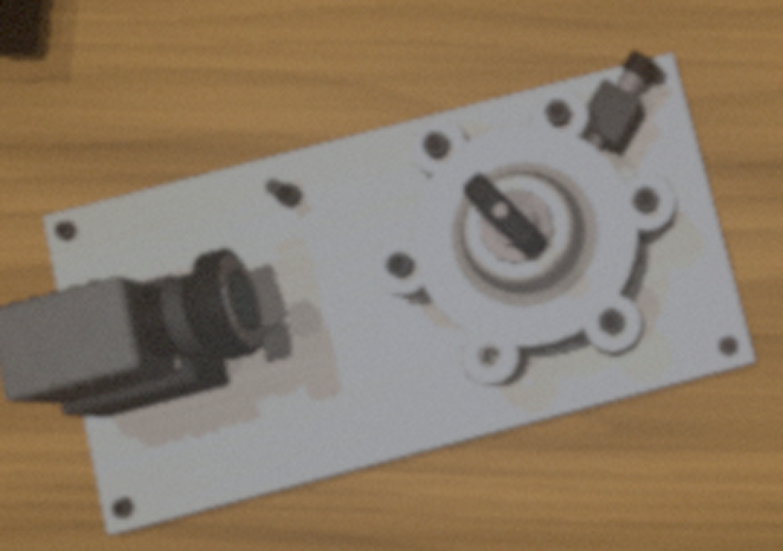

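View pics/b_st.png

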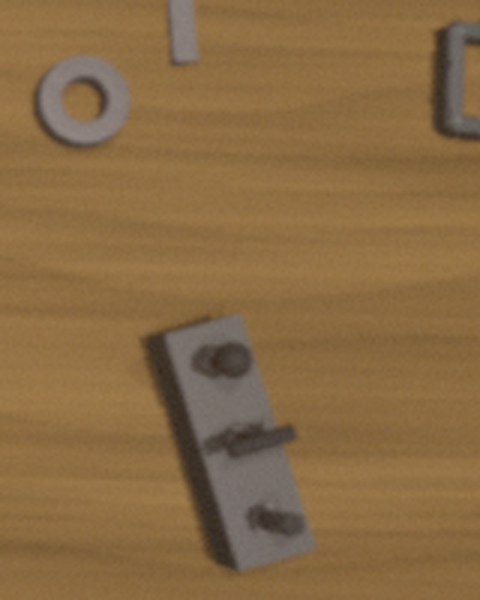

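```bash
python3 - <<'E'
from h import *
from scipy.optimize import least_squares
p=snap("top");print(p["obs"]["time"])
c=lambda l:np.array(l)/2.9+[70,150]
lugs=c([(437,145),(559,112),(646,200),(613,321),(401,265),(490,357)])
cor=c([(45,217),(108,532),(755,360),(677,55)])
corm=[(-110,320)] # placeholder
L=np.array([onz(p,u,.094 if i<5 else .084)[:2] for i,u in enumerate(lugs)])
C=np.array([onz(p,u,.014)[:2] for u in cor])
print(np.round(L,3).tolist());print(np.round(C,3).tolist())
# circle fit
f=lambda s:np.hypot(L[:,0]-s[0],L[:,1]-s[1])-.078
r=least_squares(f,[.58,.13]);print("axis",r.x,r.fun*1000)
a=np.degrees(np.arctan2(L[:,1]-r.x[1],L[:,0]-r.x[0]));print("angles",a, "mod60",a%60)
d=C[1]-C[2];print("yfix dir",np.degrees(np.arctan2(d[1],d[0])),np.linalg.norm(d)); d=C[0]-C[3];print(np.degrees(np.arctan2(d[1],d[0])),np.linalg.norm(d))
# plate: centre of the -y edge
yd=(C[1]-C[2]+C[0]-C[3]);yd/=np.linalg.norm(yd);ctr=C.mean(0)-yd*.1;print("axis from plate",ctr)
K=[onz(p,u,.169)[:2] for u in c([(472,184),(540,250)])];d=K[1]-K[0];print("knob",K,np.mean(K,0),np.degrees(np.arctan2(d[1],d[0])))
r0=cams.outline_of(p,"knob")
for m in r0[:1]:
    print(cv2.minAreaRect(np.argwhere(m["region"])[:,::-1].astype(np.float32)))
# stand
s=lambda l:np.array(l)/3+[420,160]
S=[onz(p,u,.04)[:2] for u in s([(165,335),(240,315),(313,547),(238,570)])];print(np.round(S,3).tolist(),np.mean(S,0))
d=S[1]-S[2];print(np.degrees(np.arctan2(d[1],d[0])),np.linalg.norm(d))
d=S[0]-S[3];print(np.degrees(np.arctan2(d[1],d[0])),np.linalg.norm(d))
E
```

```text
1.25
[[0.638, 0.194], [0.66, 0.12], [0.607, 0.064], [0.532, 0.082], [0.562, 0.212], [0.508, 0.157]]
[[0.598, 0.475], [0.391, 0.414], [0.515, -0.006], [0.722, 0.053]]
axis [0.58433461 0.1382222 ] [-0.51199409  0.28909103 -0.69201273 -0.56144228 -0.74563762  0.33418593]
angles [  46.57185737  -13.38914276  -73.22655732 -132.95183253  106.54645415
  166.14489122] mod60 [46.57185737 46.61085724 46.77344268 47.04816747 46.54645415 46.14489122]
yfix dir 106.4292718004391 0.43804677306360584
106.3580133510918 0.4399313165728438
axis from plate [0.58494854 0.13798442]
knob [array([0.59961821, 0.15591589]), array([0.56346279, 0.11624512])] [0.5815405 0.1360805] -132.34563595880837
((243.43499755859375, 223.549072265625), (34.712764739990234, 15.038764953613281), 34.508522033691406)
[[0.525, -0.276], [0.539, -0.324], [0.398, -0.365], [0.383, -0.319]] [ 0.46143011 -0.32104568]
16.428014450494278 0.14726422251310395
16.61475816561975 0.14871374643501872
```

```bash
python3 -m crank '[{"tx":-3.3,"ty":-4.96},{"tx":-3.3,"ty":-4.96},{"tx":-3.3,"ty":-4.96},{"tx":-3.3,"ty":-4.96},{"tx":-3.3,"ty":-4.96},{"tx":-3.3,"ty":-4.96},{"tx":-3.3,"ty":-4.96},{"tx":-3.3,"ty":-4.96},{"tx":-3.3,"ty":-4.96},{"tx":-3.3,"ty":-4.96},{"tx":-3.3,"ty":-4.96},{"tx":-3.3,"ty":-4.96}]'
```

```text
invalid input at $[0]: expected keys tx, ty, tz, twist, grip
```

```bash
python3 -m crank '[{"tx":-3.3,"ty":-4.96},{"tx":-3.3,"ty":-4.96},{"tx":-3.3,"ty":-4.96},{"twist":10.5},{"twist":10.5},{"twist":10.5},{"twist":10.5},{"twist":10.5},{"twist":10.5},{"twist":10.5},{"twist":10.5},{"twist":10.5}]'; python3 -m crank '[{"twist":10.5},{"twist":10.5},{"twist":10.5},{"twist":10.5},{"twist":9.3,"grip":0.6},{}]'
```

```text
invalid input at $[0]: expected keys tx, ty, tz, twist, grip
invalid input at $[0]: expected keys tx, ty, tz, twist, grip
```

```bash
python3 -m crank '[{"tx":-3.3,"ty":-4.96,"tz":0,"twist":0,"grip":1},{"tx":-3.3,"ty":-4.96,"tz":0,"twist":0,"grip":1},{"tx":-3.3,"ty":-4.96,"tz":0,"twist":0,"grip":1},{"tx":-3.3,"ty":-4.96,"tz":0,"twist":0,"grip":1},{"tx":-3.3,"ty":-4.96,"tz":0,"twist":0,"grip":1},{"tx":-3.3,"ty":-4.96,"tz":0,"twist":0,"grip":1},{"tx":-3.3,"ty":-4.96,"tz":0,"twist":0,"grip":1},{"tx":-3.3,"ty":-4.96,"tz":0,"twist":0,"grip":1},{"tx":-3.3,"ty":-4.96,"tz":0,"twist":0,"grip":1},{"tx":-3.3,"ty":-4.96,"tz":0,"twist":0,"grip":1}]'
```

```text
time: 2.6
tool_pos: [0.3309, -0.0512, 0.2169]
ee_rot: [3.141, 0.002, 2.831]
wrist_force: [1.4, 0.7, 0.6]
width: 0.0941
```

```bash
python3 -m crank '[{"tx":-3.3,"ty":-4.96,"tz":0,"twist":0,"grip":0.6},{"tx":-3.3,"ty":-4.96,"tz":0,"twist":0,"grip":0.6},{"tx":-3.3,"ty":-4.96,"tz":0,"twist":0,"grip":0.6},{"tx":-3.3,"ty":-4.96,"tz":0,"twist":0,"grip":0.6},{"tx":-3.3,"ty":-4.96,"tz":0,"twist":0,"grip":0.6},{"tx":0,"ty":0,"tz":0,"twist":10.5,"grip":0.6},{"tx":0,"ty":0,"tz":0,"twist":10.5,"grip":0.6},{"tx":0,"ty":0,"tz":0,"twist":10.5,"grip":0.6},{"tx":0,"ty":0,"tz":0,"twist":10.5,"grip":0.6},{"tx":0,"ty":0,"tz":0,"twist":10.5,"grip":0.6},{"tx":0,"ty":0,"tz":0,"twist":10.5,"grip":0.6},{"tx":0,"ty":0,"tz":0,"twist":10.5,"grip":0.6}]'
python3 -m crank '[{"tx":0,"ty":0,"tz":0,"twist":10.5,"grip":0.6},{"tx":0,"ty":0,"tz":0,"twist":10.5,"grip":0.6},{"tx":0,"ty":0,"tz":0,"twist":10.5,"grip":0.6},{"tx":0,"ty":0,"tz":0,"twist":10.5,"grip":0.6},{"tx":0,"ty":0,"tz":0,"twist":10.5,"grip":0.6},{"tx":0,"ty":0,"tz":0,"twist":10.5,"grip":0.6},{"tx":0,"ty":0,"tz":0,"twist":9.3,"grip":0.6},{"tx":0,"ty":0,"tz":0,"twist":0,"grip":0.6}]'
python3 - <<'E'
from h import *
p=snap("wrist");print(p["obs"]["tool_pos"],p["obs"]["ee_rot"],p["obs"]["joint_positions"])
save(p,"c_w.png")
for q in ["pin_grip","ball_pin","tee_pin","stand"]:
    for r in cams.outline_of(p,q)[:1]:
        ys,xs=np.where(r["region"]);print(q,r["conf"],r["centre"],xs.min(),xs.max(),ys.min(),ys.max())
print(proj(p,np.array([[.4135,-.3352,.044],[.4135,-.3352,.082]])))
E
```

```text
time: 4.1
tool_pos: [0.4123, -0.3357, 0.2165]
ee_rot: [3.141, -0.0, 1.543]
wrist_force: [0.2, -0.3, -0.6]
width: 0.0562
time: 5.1
tool_pos: [0.4123, -0.3357, 0.2165]
ee_rot: [-3.142, -0.0, 0.289]
wrist_force: [0.2, 0.8, 0.1]
width: 0.0562
[ 0.41231796 -0.33565775  0.216484  ] [-3.14158296e+00 -1.08722402e-04  2.89007649e-01] [-7.89988324e-01  4.62880921e-02  1.41406694e+00  1.01031811e-04
  1.68119483e+00  4.91811486e-01]
pin_grip 0.56 [316.2, 225.9] 306 327 213 242
ball_pin 0.64 [315.5, 98.4] 301 330 81 113
tee_pin 0.88 [316.4, 163.3] 290 343 153 176
stand 0.86 [317.6, 150.8] 284 347 67 251
[[313.62422725 224.24346687]
 [313.50166407 233.89205381]]
```

View pics/c_w.png

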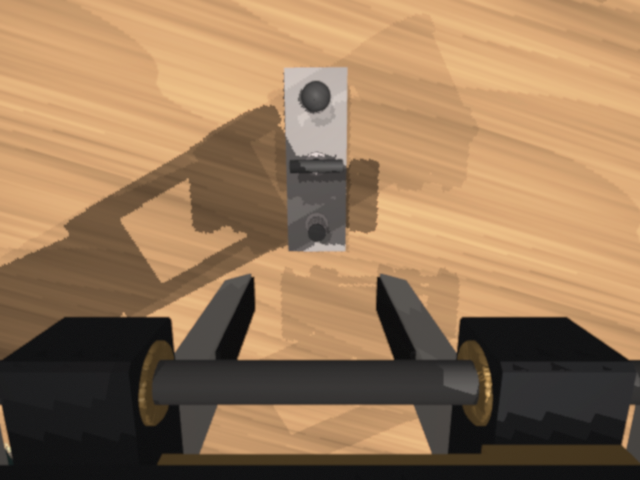

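```bash
python3 - <<'E'
from h import *
p=snap("wrist");save(p,"c_z.png",(270,60,370,260),3)
r=cams.outline_of(p,"pin_grip")[0]
print(cams.outline_of(p,"pin_grip")[0]["centre"])
E
```

```text
[316.3, 223.3]
```

View pics/c_z.png

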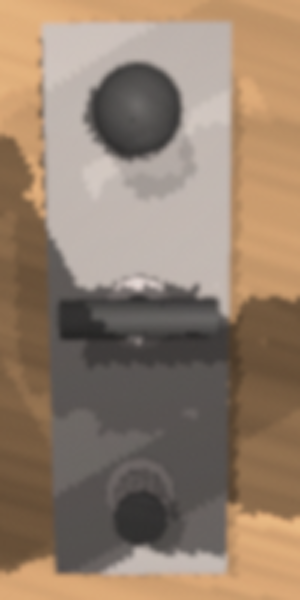

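```bash
python3 - <<'E'
from h import *
p=snap("wrist");o=p["obs"]
a=onz(p,(317,232.3),.082);b=onz(p,(317,223.7),.044)
print(a,b,o["tool_pos"],o["time"])
R=Ro.from_euler('xyz',o["ee_rot"]).as_matrix()
for t in (a,b): print("tool delta",R.T@(t-o["tool_pos"]))
E
```

```text
[ 0.4154256 -0.3373923  0.082    ] [ 0.41475172 -0.33781505  0.044     ] [ 0.41230522 -0.33566196  0.21646849] 5.5
tool delta [0.00249053 0.0025484  0.13446861]
tool delta [0.00172136 0.00276373 0.17246855]
```

```bash
python3 -m crank '[{"tx":0.2,"ty":0.25,"tz":3,"twist":0,"grip":0.5},{"tx":0,"ty":0,"tz":5,"twist":0,"grip":0.5},{"tx":0,"ty":0,"tz":4,"twist":0,"grip":0.5},{"tx":0,"ty":0,"tz":2.5,"twist":0,"grip":0.5},{"tx":0,"ty":0,"tz":1.4,"twist":0,"grip":0.5},{"tx":0,"ty":0,"tz":0,"twist":0,"grip":0.5}]'
python3 - <<'E'
from h import *
p=snap("wrist");o=p["obs"];print(o["tool_pos"],o["wrist_force"]);save(p,"d_w.png")
E
```

```text
time: 6.3
tool_pos: [0.4146, -0.3371, 0.0567]
ee_rot: [-3.14, 0.001, 0.287]
wrist_force: [-0.5, -0.2, 1.0]
width: 0.0468
[ 0.41458632 -0.33711696  0.05673599] [-0.4682171  -0.21073633  1.00246218]
```

View pics/d_w.png

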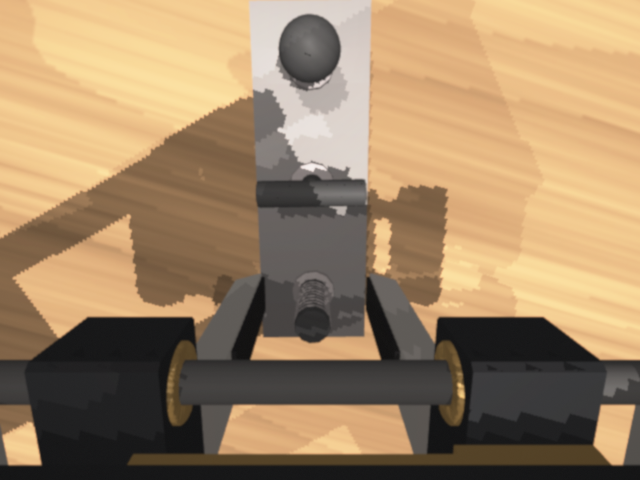

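```bash
python3 - <<'E'
from h import *
p=snap("wrist");save(p,"d_z.png",(230,250,400,350),4);o=p["obs"]
R=Ro.from_euler('xyz',o["ee_rot"]).as_matrix()
q=o["tool_pos"]
print(proj(p,[[q[0],q[1],z] for z in (.044,.082)]), [R.T@(onz(p,(313,322),.082)-q)])
E
```

```text
[[313.0025474  291.62591894]
 [312.66729308 326.86761668]] [array([ 0.00201123,  0.0001402 , -0.0240093 ])]
```

View pics/d_z.png

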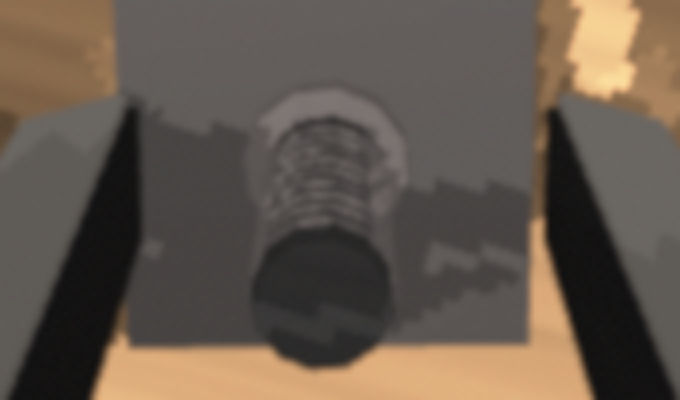

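```bash
python3 -m crank '[{"tx":0.1,"ty":-0.05,"tz":0,"twist":0,"grip":0.3},{"tx":0,"ty":0,"tz":0,"twist":0,"grip":0},{"tx":0,"ty":0,"tz":0,"twist":0,"grip":0},{"tx":0,"ty":0,"tz":0,"twist":0,"grip":0},{"tx":0,"ty":0,"tz":0,"twist":0,"grip":0}]'
```

```text
time: 7.02
tool_pos: [0.4158, -0.3367, 0.0577]
ee_rot: [-3.142, -0.0, 0.287]
wrist_force: [-0.3, 1.2, 1.7]
width: 0.0135
```

```bash
python3 -m crank '[{"tx":0,"ty":0,"tz":-1,"twist":0,"grip":0},{"tx":0,"ty":0,"tz":-2,"twist":0,"grip":0},{"tx":0,"ty":0,"tz":-4,"twist":0,"grip":0},{"tx":0,"ty":0,"tz":-4,"twist":0,"grip":0},{"tx":0,"ty":0,"tz":-2.3,"twist":0,"grip":0},{"tx":0,"ty":0,"tz":0,"twist":0,"grip":0}]'
python3 - <<'E'
from h import *
p=snap("wrist");o=p["obs"];print(o["tool_pos"],o["ee_rot"],o["wrist_force"],o["width"]);save(p,"e_w.png")
yaw=o["ee_rot"][2]
d=np.array([.5087,.1563])-o["tool_pos"][:2]
c,s=np.cos(yaw),np.sin(yaw)
print("tx",d@[c,s],"ty",d@[s,-c],"twist",np.degrees(yaw)-(-13.6))
E
```

```text
time: 7.78
tool_pos: [0.4167, -0.3377, 0.1933]
ee_rot: [3.137, -0.003, 0.287]
wrist_force: [0.5, -0.7, -0.2]
width: 0.0135
[ 0.41673457 -0.33772628  0.19332305] [ 3.13660034e+00 -2.76296442e-03  2.87135315e-01] [ 0.53401835 -0.66960653 -0.18914885] 0.013539803759978257
tx 0.22811148410960608 ty -0.4477552463238409 twist 30.051641704432093
```

View pics/e_w.png

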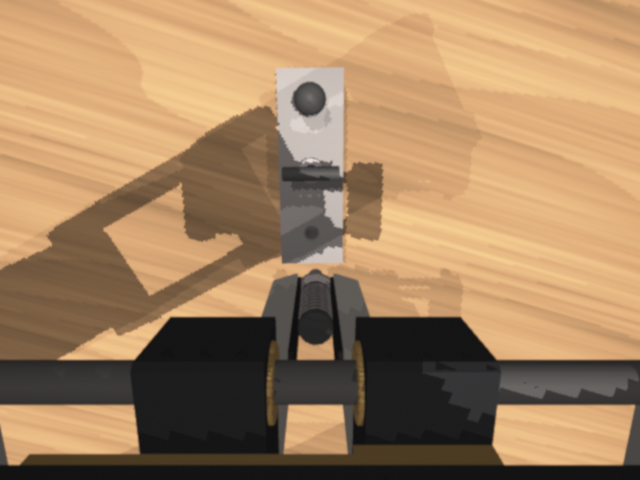

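```bash
python3 -m crank '[{"tx":2.5,"ty":-5,"tz":0,"twist":0,"grip":0},{"tx":2.5,"ty":-5,"tz":0,"twist":0,"grip":0},{"tx":2.5,"ty":-5,"tz":0,"twist":0,"grip":0},{"tx":2.5,"ty":-5,"tz":0,"twist":0,"grip":0},{"tx":2.5,"ty":-5,"tz":0,"twist":0,"grip":0},{"tx":2.5,"ty":-5,"tz":0,"twist":0,"grip":0},{"tx":2.5,"ty":-5,"tz":0,"twist":0,"grip":0},{"tx":2.8,"ty":-5,"tz":0,"twist":0,"grip":0},{"tx":2.5,"ty":-4.8,"tz":0,"twist":10,"grip":0},{"tx":0,"ty":0,"tz":0,"twist":10,"grip":0},{"tx":0,"ty":0,"tz":0,"twist":10,"grip":0},{"tx":0,"ty":0,"tz":0,"twist":0,"grip":0}]'
python3 - <<'E'
from h import *
for n in ["wrist","top","side"]:
    p=snap(n);o=p["obs"];print(o["tool_pos"],o["ee_rot"],o["wrist_force"],o["width"]);
    save(p,"f_%s.png"%n,*( [None,1] if n=="wrist" else [(70,150,340,340),2.9] if n=="top" else [(180,130,400,290),3.5]))
    print(n,proj(p,[[.5087,.1563,.084],[.5845,.138,.153]]))
E
```

```text
time: 9.32
tool_pos: [0.5066, 0.1576, 0.1883]
ee_rot: [3.14, 0.004, -0.234]
wrist_force: [0.4, -0.8, -0.6]
width: 0.0131
[0.506557   0.15755489 0.18826234] [ 3.14001648  0.00355704 -0.23393739] [ 0.42248916 -0.77542283 -0.59114516] 0.013066291303156813
wrist [[314.59765309 242.01791889]
 [315.49895589 117.13804477]]
[0.50675426 0.15740524 0.18867996] [ 3.14038964e+00  2.90509238e-03 -2.33445863e-01] [-0.91351336 -0.10858526 -0.36878837] 0.013221388940249932
top [[239.36028061 272.87727309]
 [245.05703118 224.60177276]]
[0.50694178 0.15726338 0.18909696] [ 3.14063929e+00  2.20557465e-03 -2.34006663e-01] [ 0.43792538 -1.02597107 -0.34195547] 0.013172876917971152
side [[258.73581571 209.07585157]
 [295.21052668 174.16768338]]
```

View pics/f_wrist.png

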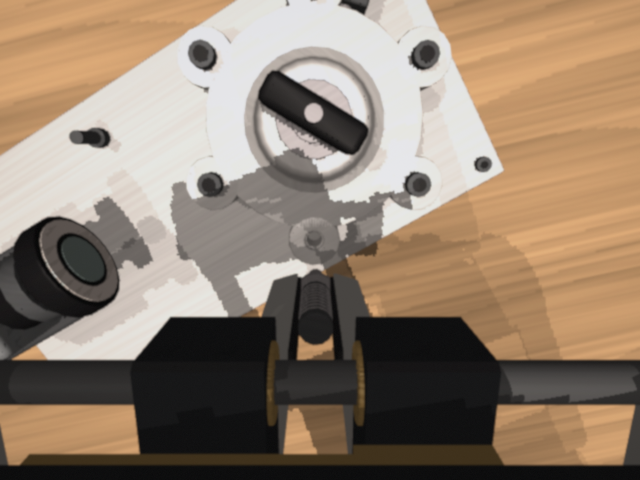

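View pics/f_side.png

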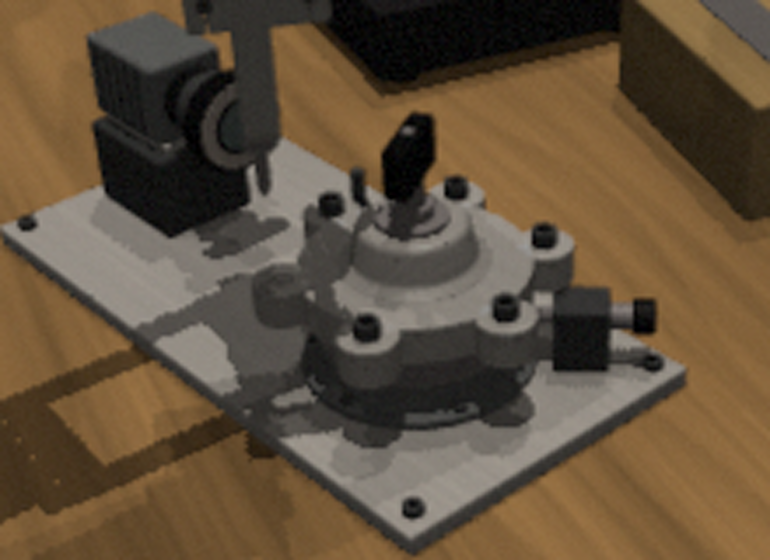

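```bash
python3 - <<'E'
from h import *
p=snap("wrist");o=p["obs"];print(o["time"],o["tool_pos"],o["ee_rot"]);save(p,"g_z.png",(255,200,375,350),4)
H=np.linalg.inv(p["hand_eye"])
for z in (-.025,.013,.017,.047):
    c=H@[0,0,z,1];u=np.array(p["intrinsics"])@c[:3];print(z,u[:2]/u[2],(u[:2]/u[2]-[255,200])*4)
print((proj(p,[[.5087,.1563,.084]])-[255,200])*4)
E
```

```text
9.475 [0.50712662 0.15723682 0.18951814] [ 3.14102414e+00  1.55915003e-03 -2.34695763e-01]
-0.025 [313.2280632  329.10046436] [232.9122528  516.40185743]
0.013 [313.46529586 293.2827694 ] [233.86118342 373.13107759]
0.017 [313.48503716 290.30220222] [233.94014862 361.20880888]
0.047 [313.61125894 271.24507289] [234.44503577 284.98029156]
[[237.95079946 171.05397626]]
```

View pics/g_z.png

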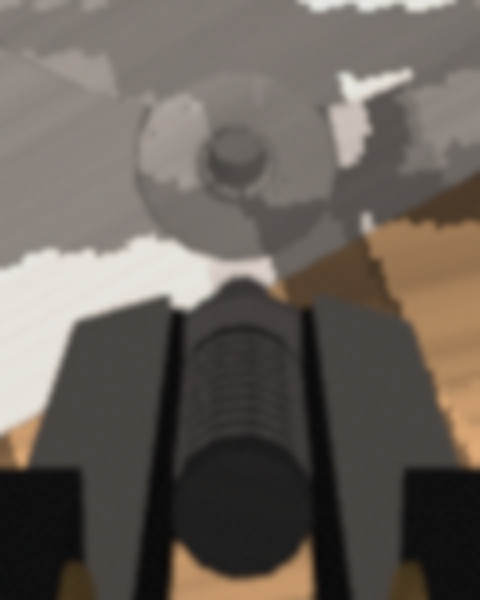

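```bash
python3 - <<'E'
from h import *
p=snap("wrist");o=p["obs"];q=o["tool_pos"];print(o["time"],q,o["ee_rot"])
R=Ro.from_euler('xyz',o["ee_rot"]).as_matrix()
b=onz(p,(314.25,240.5),.084);print("bore wrist",b,"tool",R.T@(b-q)); print("bore overhead in tool",R.T@(np.array([.5087,.1563,.084])-q))
# knob top centre for cross-check
k=onz(p,(314,112),.169);print("knob",k)
H=p["hand_eye"];Ki=np.linalg.inv(p["intrinsics"])
d=H[:3,:3]@Ki@[255+243/4,200+507/4,1];print("handle top in tool",H[:3,3]+d*(-.025-H[2,3])/d[2])
for r in cams.outline_of(p,"knob")[:1]: print(r["centre"],cv2.minAreaRect(np.argwhere(r["region"])[:,::-1].astype(np.float32)))
E
```

```text
9.525 [0.50726277 0.15723361 0.18983041] [ 3.14123928e+00  1.06285521e-03 -2.35203076e-01]
bore wrist [0.5104159 0.1561102 0.084    ] tool [0.0034406  0.00032027 0.10582694]
bore overhead in tool [0.00172771 0.00053557 0.10582883]
knob [0.58671391 0.13797913 0.169     ]
handle top in tool [ 0.00096312  0.00095252 -0.025     ]
[310.4, 116.0] ((310.1405944824219, 118.69406127929688), (117.21146392822266, 47.48087692260742), 32.2756462097168)
```

```bash
python3 -m crank '[{"tx":0.2,"ty":0,"tz":2,"twist":0,"grip":0},{"tx":0,"ty":0,"tz":2,"twist":0,"grip":0},{"tx":0,"ty":0,"tz":1,"twist":0,"grip":0},{"tx":0,"ty":0,"tz":0,"twist":0,"grip":0},{"tx":0,"ty":0,"tz":0,"twist":0,"grip":0}]'
python3 - <<'E'
from h import *
for n in ["wrist","side"]:
    p=snap(n);o=p["obs"];print(o["tool_pos"],o["ee_rot"],o["wrist_force"],o["width"]);
    save(p,"h_%s.png"%n,*( [(235,190,395,350),3.7] if n=="wrist" else [(220,160,320,240),7]))
    print(n,proj(p,[[.5087,.1563,.084]]))
    if n=="side": print((proj(p,[[.5087,.1563,.084]])-[220,160])*7)
E
```

```text
time: 10.25
tool_pos: [0.5101, 0.1571, 0.1415]
ee_rot: [-3.141, -0.002, -0.236]
wrist_force: [0.3, 0.0, -0.2]
width: 0.0132
[0.51006003 0.15712616 0.1414722 ] [-3.14080109e+00 -1.57756674e-03 -2.36338399e-01] [ 0.29861668  0.00149737 -0.17656484] 0.013197956223654137
wrist [[315.67405753 267.73921688]]
[0.51012947 0.15716411 0.14160805] [-3.14064501e+00 -1.80715674e-03 -2.36412614e-01] [-0.71054738  0.51723125 -0.31953464] 0.012994668608415137
side [[258.73581571 209.07585157]]
[[271.15070995 343.53096097]]
```

View pics/h_wrist.png

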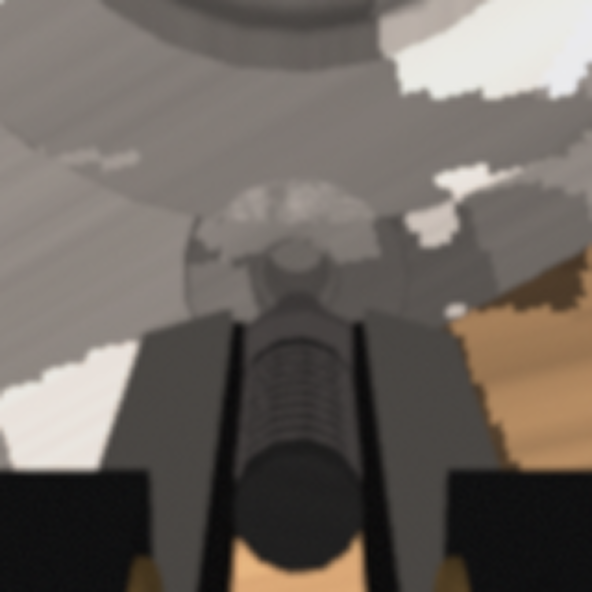

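View pics/h_side.png

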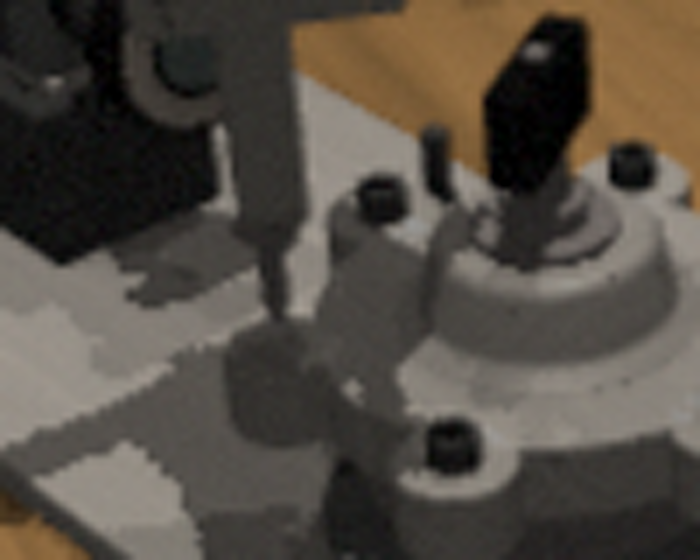

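```bash
python3 - <<'E'
from h import *
p=snap("side")
o=p["obs"];print(o["tool_pos"])
z=o["tool_pos"][2]-.047
for b in ([.5087,.1563],[.5104,.1561],o["tool_pos"][:2]): print(b,(proj(p,[[*b,z],[*b,.084]])-[220,160])*7)
save(p,"i_s.png",(245,185,275,230),13)
p=snap("wrist")
H=np.linalg.inv(p["hand_eye"])
o=p["obs"];R=Ro.from_euler('xyz',o["ee_rot"]).as_matrix()
for off in ([0,0],[.001,.001]):
  for zz in (-.025,.015,.047,o["tool_pos"][2]-.084):
    c=H@[*off,zz,1];u=np.array(p["intrinsics"])@c[:3];print(off,zz,(u[:2]/u[2]-[235,190])*3.7)
f=p["frame"][240:290,270:360]; f=cv2.convertScaleAbs(f,alpha=2.0,beta=-60);cv2.imwrite("pics/i_w.png",cv2.resize(f[:,:,::-1],None,fx=8,fy=8,interpolation=cv2.INTER_CUBIC))
E
```

```text
[0.51012146 0.15716041 0.14161004]
[0.5087, 0.1563] [[267.66342304 312.50371042]
 [271.15070995 343.53096097]]
[0.5104, 0.1561] [[273.49842751 311.34030787]
 [276.94413261 342.36153349]]
[0.51012146 0.15716041] [[271.29593948 309.79851435]
 [274.75425463 340.8079715 ]]
[0, 0] -0.025 [289.4403914  514.65405073]
[0, 0] 0.015 [290.35668115 376.56119586]
[0, 0] 0.047 [290.86075473 300.5929111 ]
[0, 0] 0.05750638111607527 [290.99706697 280.04946822]
[0.001, 0.001] -0.025 [299.23624102 505.62502185]
[0.001, 0.001] 0.015 [298.17743007 369.18724289]
[0.001, 0.001] 0.047 [297.5952266  294.16483504]
[0.001, 0.001] 0.05750638111607527 [297.43781984 273.88148868]
```

View pics/i_w.png

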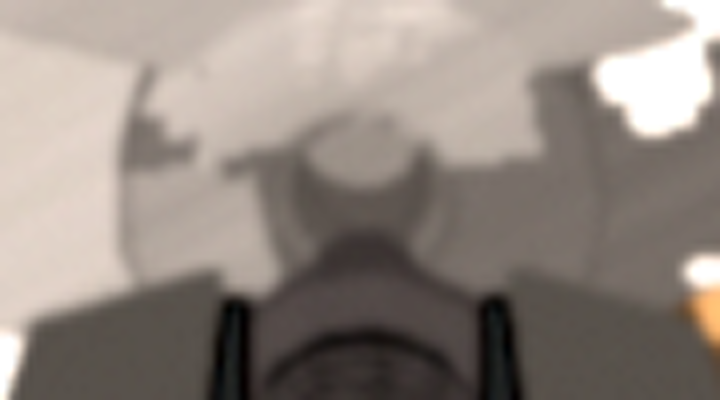

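View pics/i_s.png

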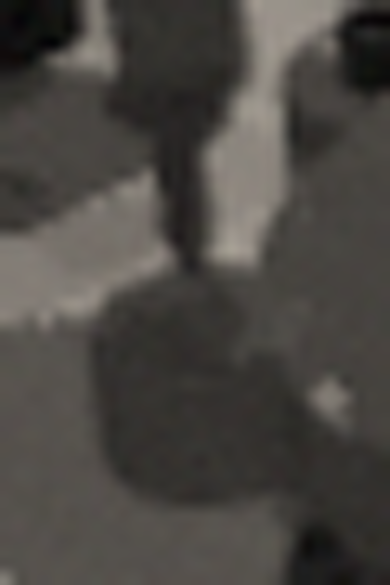

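```bash
python3 -m crank '[{"tx":-0.04,"ty":-0.04,"tz":0.5,"twist":0,"grip":0},{"tx":0,"ty":0,"tz":0.5,"twist":0,"grip":0},{"tx":0,"ty":0,"tz":0.5,"twist":0,"grip":0},{"tx":0,"ty":0,"tz":0.5,"twist":0,"grip":0},{"tx":0,"ty":0,"tz":0,"twist":0,"grip":0}]'; python3 -c "
from bench import get_obs;o=get_obs();print(o['wrist_force'],o['wrist_torque'])"
```

```text
time: 11.08
tool_pos: [0.5095, 0.1574, 0.12]
ee_rot: [3.142, -0.001, -0.237]
wrist_force: [2.2, 0.3, -2.5]
width: 0.0132
[ 2.15895871  0.26476379 -2.53367425] [-0.00522199 -0.27923326  0.01889187]
```

```bash
python3 -m crank '[{"tx":0.06,"ty":0,"tz":0.3,"twist":0,"grip":0},{"tx":0,"ty":0,"tz":0.4,"twist":0,"grip":0},{"tx":0,"ty":0,"tz":0.4,"twist":0,"grip":0},{"tx":0,"ty":0,"tz":0.3,"twist":0,"grip":0},{"tx":0,"ty":0,"tz":0,"twist":0,"grip":0}]'; python3 -c "
from bench import get_obs;o=get_obs();print(o['wrist_force'],o['wrist_torque'])"
```

```text
time: 11.7
tool_pos: [0.5097, 0.1573, 0.1061]
ee_rot: [3.142, 0.0, -0.236]
wrist_force: [1.4, 0.1, -1.5]
width: 0.0132
[ 1.42455242  0.07794461 -1.4992771 ] [-0.04809841 -0.08513895 -0.03358219]
```

```bash
python3 -m crank '[{"tx":0.02,"ty":0,"tz":0.2,"twist":0,"grip":0},{"tx":0,"ty":0,"tz":0.2,"twist":0,"grip":0},{"tx":0,"ty":0,"tz":0,"twist":0,"grip":0}]'; python3 -m crank '[{"tx":0,"ty":0,"tz":0.1,"twist":0,"grip":0},{"tx":0,"ty":0,"tz":0,"twist":0,"grip":0}]'
```

```text
time: 12.08
tool_pos: [0.5098, 0.1573, 0.1022]
ee_rot: [3.142, 0.0, -0.236]
wrist_force: [0.4, 0.2, -1.1]
width: 0.0134
time: 12.32
tool_pos: [0.5099, 0.1574, 0.1017]
ee_rot: [-3.141, 0.0, -0.236]
wrist_force: [-0.6, -0.3, 1.0]
width: 0.0135
```

```bash
python3 -m crank '[{"tx":0,"ty":0,"tz":0.1,"twist":0,"grip":0},{"tx":0,"ty":0,"tz":0,"twist":0,"grip":0}]'; python3 -m crank '[{"tx":0,"ty":0,"tz":0.1,"twist":0,"grip":0},{"tx":0,"ty":0,"tz":0,"twist":0,"grip":0}]';python3 - <<'E'
from h import *
p=snap("side");save(p,"j_s.png",(230,170,290,230),10);print(p["obs"]["wrist_force"])
E
```

```text
time: 12.58
tool_pos: [0.51, 0.1575, 0.1017]
ee_rot: [-3.141, -0.0, -0.236]
wrist_force: [-1.6, 0.0, 5.1]
width: 0.0136
time: 12.82
tool_pos: [0.51, 0.1575, 0.1016]
ee_rot: [-3.141, -0.001, -0.236]
wrist_force: [-3.4, -0.9, 9.0]
width: 0.0137
[-3.44614238 -0.86450859  8.98079465]
```

View pics/j_s.png

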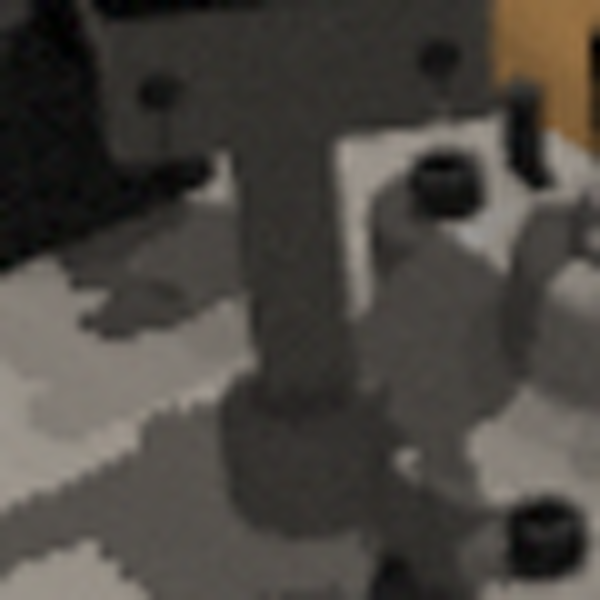

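```bash
python3 -m crank '[{"tx":0,"ty":0,"tz":-0.1,"twist":0,"grip":0},{"tx":0,"ty":0,"tz":-0.05,"twist":0,"grip":0.15},{"tx":0,"ty":0,"tz":0,"twist":0,"grip":0.3},{"tx":0,"ty":0,"tz":0,"twist":0,"grip":0.35},{"tx":0,"ty":0,"tz":0,"twist":0,"grip":0.35},{"tx":0,"ty":0,"tz":0,"twist":0,"grip":0.35}]'
python3 - <<'E'
from h import *
for n in ["wrist","side"]:
    p=snap(n);save(p,"k_%s.png"%n,*( [(225,190,405,350),4] if n=="wrist" else [(220,160,320,240),7]));print(p["obs"]["wrist_force"])
E
```

```text
time: 13.62
tool_pos: [0.5099, 0.1573, 0.1008]
ee_rot: [3.142, 0.0, -0.237]
wrist_force: [0.1, -0.1, 0.1]
width: 0.0329
[ 0.08795237 -0.12690371  0.11214256]
[-0.35452659  0.34964684  0.1116241 ]
```

View pics/k_wrist.png

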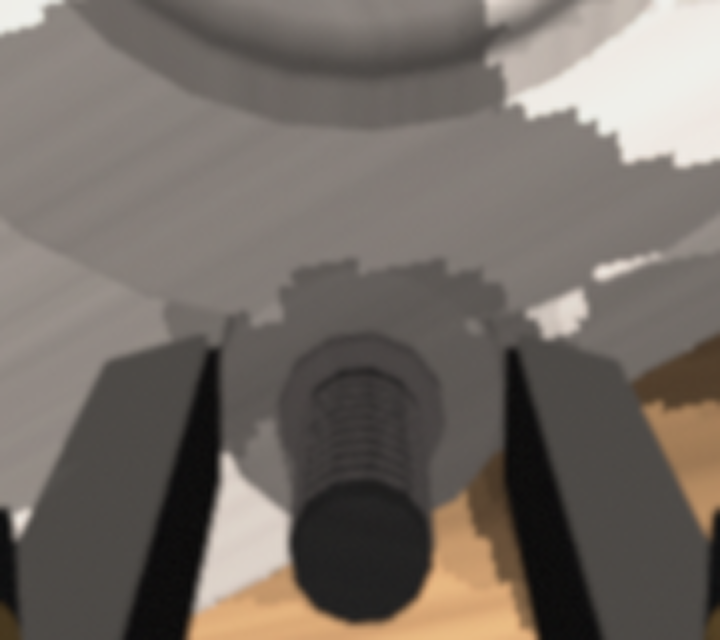

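View pics/k_side.png

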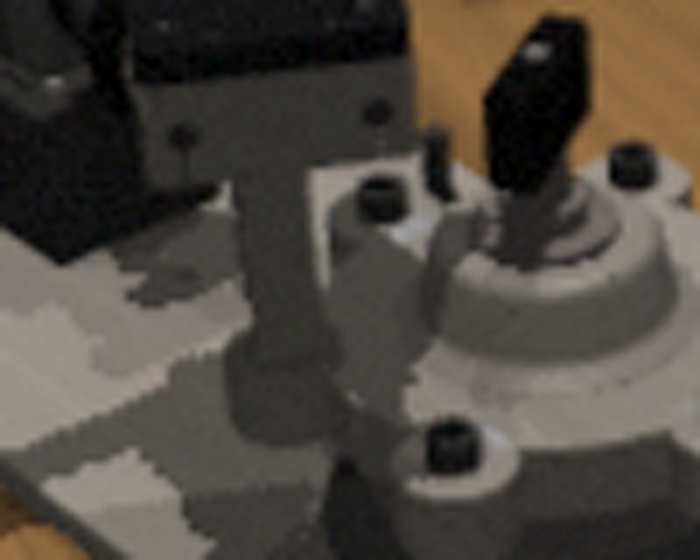

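```bash
python3 -m crank '[{"tx":0,"ty":0,"tz":-1.5,"twist":0,"grip":0.35},{"tx":0,"ty":0,"tz":-3,"twist":0,"grip":0.35},{"tx":0,"ty":0,"tz":-4,"twist":0,"grip":0.5},{"tx":0,"ty":0,"tz":-4,"twist":0,"grip":0.5},{"tx":3.8,"ty":0.1,"tz":0,"twist":0,"grip":0.5},{"tx":3.9,"ty":0,"tz":0,"twist":0,"grip":0.5},{"tx":0,"ty":0,"tz":0,"twist":-10,"grip":0.5},{"tx":0,"ty":0,"tz":0,"twist":-10,"grip":0.5},{"tx":0,"ty":0,"tz":0,"twist":-10,"grip":0.5},{"tx":0,"ty":0,"tz":0,"twist":-10,"grip":0.5},{"tx":0,"ty":0,"tz":0,"twist":-10,"grip":0.5},{"tx":0,"ty":0,"tz":0,"twist":-10,"grip":0.5}]'
python3 -m crank '[{"tx":0,"ty":0,"tz":0,"twist":0,"grip":0.5},{"tx":0,"ty":0,"tz":0,"twist":0,"grip":0.5}]'
python3 - <<'E'
from h import *
p=snap("wrist");save(p,"l_w.png");o=p["obs"];print(o["tool_pos"],o["ee_rot"],o["joint_positions"])
for r in cams.outline_of(p,"knob")[:1]: print(r["conf"],r["centre"],cv2.minAreaRect(np.argwhere(r["region"])[:,::-1].astype(np.float32)))
q=o["tool_pos"];print(proj(p,[[q[0],q[1],z] for z in (.137,.153,.169)]))
E
```

```text
time: 15.22
tool_pos: [0.5848, 0.1383, 0.2274]
ee_rot: [3.141, -0.001, 0.816]
wrist_force: [-0.1, -0.6, -0.3]
width: 0.0473
time: 15.48
tool_pos: [0.5847, 0.1383, 0.2267]
ee_rot: [3.141, -0.001, 0.808]
wrist_force: [0.4, 0.5, -0.2]
width: 0.0471
[0.58473846 0.13831888 0.22666345] [ 3.14103781e+00 -7.63236634e-04  8.08276814e-01] [1.37920580e-01 1.98914989e-01 1.22496079e+00 3.98184442e-05
 1.71677409e+00 9.00446115e-01]
0.63 [318.5, 251.1] ((315.0, 256.5), (91.0, 36.0), 90.0)
[[313.53484465 249.91061139]
 [313.46017215 256.52285489]
 [313.37558719 264.01284643]]
```

View pics/l_w.png

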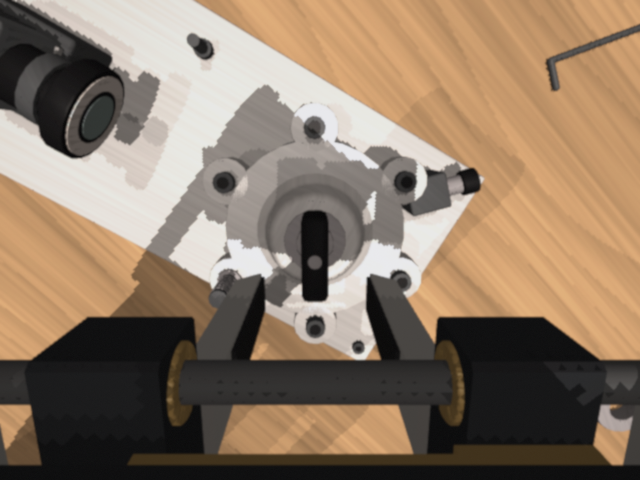

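```bash
python3 -m crank '[{"tx":0.05,"ty":0.05,"tz":2.5,"twist":0,"grip":0.5},{"tx":0,"ty":0,"tz":2.5,"twist":0,"grip":0.5},{"tx":0,"ty":0,"tz":2,"twist":0,"grip":0.5},{"tx":0,"ty":0,"tz":1.1,"twist":0,"grip":0.5},{"tx":0,"ty":0,"tz":0,"twist":0,"grip":0.5}]'
python3 - <<'E'
from h import *
p=snap("wrist");save(p,"m_w.png",(200,200,420,365),3.5);o=p["obs"];print(o["tool_pos"],o["ee_rot"],o["wrist_force"])
E
```

```text
time: 16.2
tool_pos: [0.5849, 0.1383, 0.1442]
ee_rot: [-3.14, 0.001, 0.81]
wrist_force: [-0.5, 0.0, -0.2]
width: 0.0473
[0.58487488 0.13828151 0.14418818] [-3.14048034e+00  1.27685250e-03  8.10273687e-01] [-0.47058443  0.02754443 -0.21221305]
```

View pics/m_w.png

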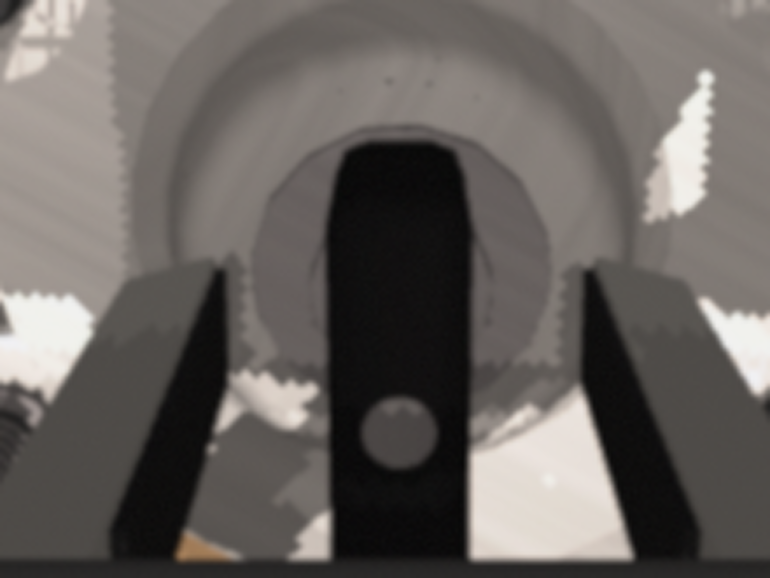

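```bash
python3 -m crank '[{"tx":0,"ty":-0.02,"tz":-0.1,"twist":0,"grip":0.25},{"tx":0,"ty":0,"tz":0,"twist":0,"grip":0},{"tx":0,"ty":0,"tz":0,"twist":0,"grip":0},{"tx":0,"ty":0,"tz":0,"twist":0,"grip":0},{"tx":0,"ty":0,"tz":0,"twist":0,"grip":0},{"tx":0,"ty":0,"tz":0,"twist":0,"grip":0}]'; python3 -c "
from bench import get_obs;o=get_obs();print(o['ee_rot'],o['wrist_force'],o['wrist_torque'])"
```

```text
time: 17.0
tool_pos: [0.5848, 0.139, 0.1465]
ee_rot: [-3.141, -0.0, 0.811]
wrist_force: [-3.6, 2.3, 3.9]
width: 0.0159
[-3.14073215e+00 -4.86521835e-04  8.11147695e-01] [-3.63881145  2.2876007   3.93006568] [0.29284222 0.63313914 0.07043644]
```

```bash
python3 -m crank '[{"tx":0,"ty":-0.05,"tz":0,"twist":4,"grip":0},{"tx":0,"ty":0,"tz":0,"twist":4,"grip":0},{"tx":0,"ty":0,"tz":0,"twist":4,"grip":0},{"tx":0,"ty":0,"tz":0,"twist":4,"grip":0},{"tx":0,"ty":0,"tz":0,"twist":4,"grip":0},{"tx":0,"ty":0,"tz":0,"twist":0,"grip":0},{"tx":0,"ty":0,"tz":0,"twist":0,"grip":0}]'
python3 - <<'E'
from h import *
p=snap("wrist");save(p,"n_w.png");o=p["obs"];print(o["tool_pos"],o["ee_rot"],o["wrist_force"],o["wrist_torque"],o["width"])
E
```

```text
time: 17.88
tool_pos: [0.5847, 0.1392, 0.1464]
ee_rot: [-3.141, -0.0, 0.463]
wrist_force: [-3.5, 2.5, 4.7]
width: 0.016
[0.58468474 0.13920945 0.14644971] [-3.14096241e+00 -4.59703379e-04  4.62814587e-01] [-3.5469334   2.46518916  4.67664128] [ 0.40513703  0.7165383  -0.0095112 ] 0.016006692217197256
```

View pics/n_w.png

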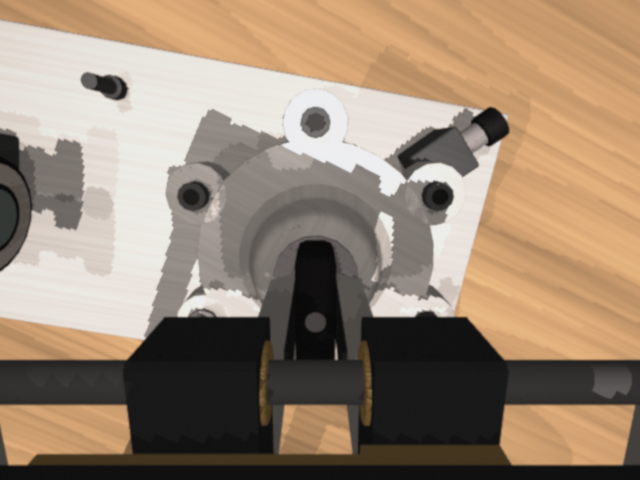

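```bash
python3 -m crank '[{"tx":-0.03,"ty":-0.06,"tz":-0.05,"twist":4,"grip":0},{"tx":0,"ty":0,"tz":0,"twist":4,"grip":0},{"tx":0,"ty":0,"tz":0,"twist":4,"grip":0},{"tx":0,"ty":0,"tz":0,"twist":4,"grip":0},{"tx":0,"ty":0,"tz":0,"twist":4,"grip":0},{"tx":0,"ty":0,"tz":0,"twist":0,"grip":0}]'; python3 -c "
from bench import get_obs;o=get_obs();print(o['ee_rot'],o['wrist_force'],o['wrist_torque'])"
python3 -m crank '[{"tx":0,"ty":0,"tz":0,"twist":4,"grip":0},{"tx":0,"ty":0,"tz":0,"twist":4,"grip":0},{"tx":0,"ty":0,"tz":0,"twist":4,"grip":0},{"tx":0,"ty":0,"tz":0,"twist":4,"grip":0},{"tx":0,"ty":0,"tz":0,"twist":4,"grip":0},{"tx":0,"ty":0,"tz":0,"twist":0,"grip":0},{"tx":0,"ty":0,"tz":0,"twist":0,"grip":0},{"tx":0,"ty":0,"tz":0,"twist":0,"grip":0},{"tx":0,"ty":0,"tz":0,"twist":0,"grip":0}]'
python3 - <<'E'
from h import *
for n in ["wrist","top","side"]:
    p=snap(n);o=p["obs"]
    save(p,"o_%s.png"%n,*( [None,1] if n=="wrist" else [(70,150,340,340),2.9] if n=="top" else [(180,130,400,290),3.5]))
print(o["tool_pos"],o["ee_rot"],o["wrist_force"],o["wrist_torque"],o["width"],o["time"])
E
```

```text
time: 18.68
tool_pos: [0.5846, 0.1395, 0.1464]
ee_rot: [-3.141, -0.001, 0.114]
wrist_force: [-1.1, 2.7, 3.5]
width: 0.0164
[-3.14107973e+00 -8.45546393e-04  1.13923691e-01] [-1.10163992  2.66756319  3.54980959] [ 0.51231963  0.43441215 -0.00297483]
time: 19.8
tool_pos: [0.5846, 0.1397, 0.1465]
ee_rot: [-3.14, -0.001, -0.235]
wrist_force: [0.4, 6.2, 1.6]
width: 0.0157
[0.58459263 0.13971504 0.14642338] [-3.14041633e+00 -5.69801028e-04 -2.35355359e-01] [-0.09449436  4.80298461  1.39588582] [ 0.82959021  0.13462806 -0.01100913] 0.016005215985595404 19.9
```

View pics/o_wrist.png

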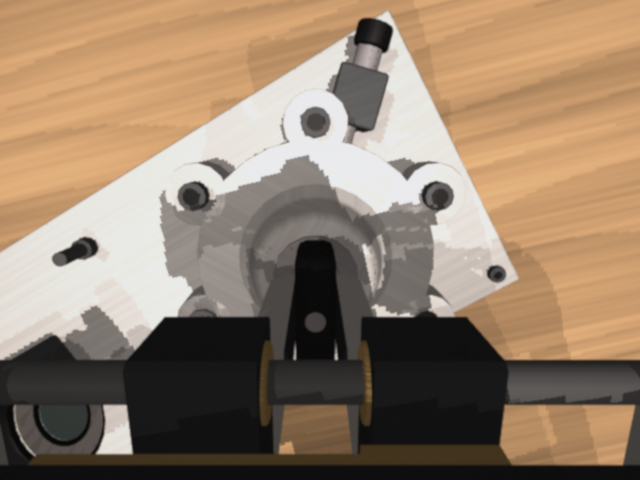

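View pics/o_side.png

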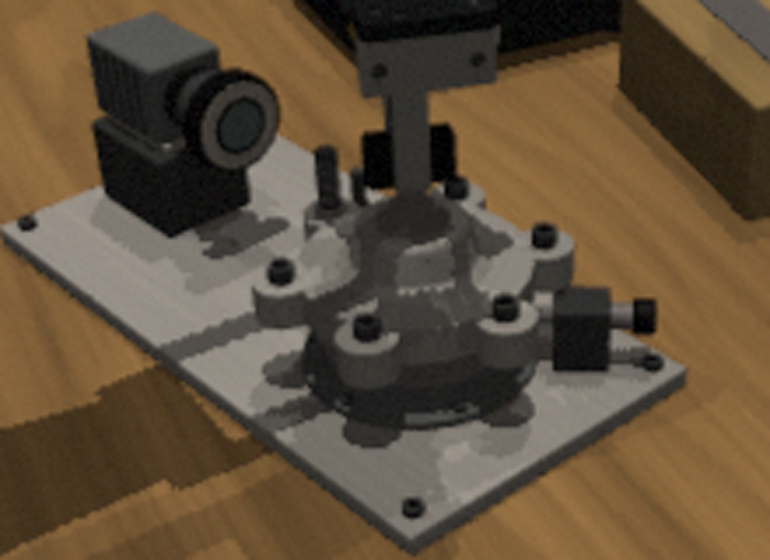

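View pics/o_top.png

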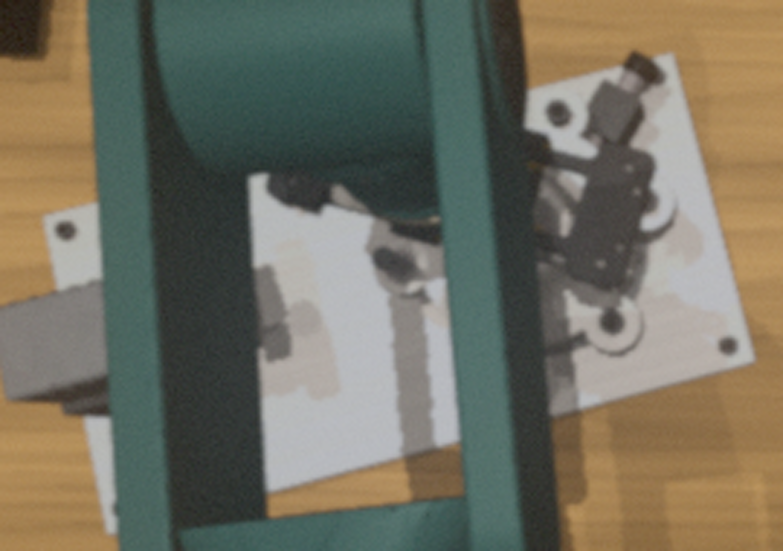

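```bash
python3 -m crank '[{"tx":0,"ty":0,"tz":0,"twist":0,"grip":0},{"tx":0,"ty":0,"tz":0,"twist":0,"grip":0},{"tx":0,"ty":0,"tz":0,"twist":0,"grip":0}]'; python3 - <<'E'
from bench import get_obs,ticket
o=get_obs();print(o["ee_rot"],o["wrist_force"],o["qvel"])
print(ticket.close_job())
E
```

```text
time: 20.32
tool_pos: [0.5846, 0.1397, 0.1465]
ee_rot: [-3.14, -0.001, -0.235]
wrist_force: [-0.3, 5.2, 1.6]
width: 0.0156
[-3.14037592e+00 -6.49080409e-04 -2.35324079e-01] [-0.29417244  5.20487764  1.60674061] [-0.00091981 -0.00072503 -0.00055864  0.00077873 -0.00102065 -0.0017537 ]
the job is handed in; nothing more can be done
None
```

I put the plain-handled pin in the open bore, turned the hub three clicks clockwise by the knob, and handed the job in at 20.3 s with the knob still gripped. No verdict was reported.

- **Pin:** it went down until the tool stopped at the height expected for a seated collar (TCP 0.1017 m), with the push rising to 9 N. I then released it, and the wrist picture shows it standing free in the lug.
- **Turn:** the tool yaw went from 0.811 to -0.235 rad, which is 1.046 against the target of 1.047. The moment about the vertical axis was about 0 at the end, so the hub looks seated in the stop. The side picture shows the pin in the lug facing the camera.
- **Grip:** the opening reads 15.6–16 mm on the 16 mm bar, and the arm is at rest. I could not read the grip force on the knob itself. A steady sideways force of about 5 N on the wrist remained.
- **Other items:** the cap screw is still standing in the last wrist picture. The tool never went near the ring gauge. The ball and tee pins were in place in the picture after the lift; I did not check those three again at the end.

The overhead and wrist camera positions disagreed by about 2.5 mm, within the stated calibration. I settled it from the wrist pictures and, inside the bore, from the contact force.

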